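# Pour a measure of tulip bulbs and send the carton home

### The job

Pick up the handled measuring cup by its slanted handle and pour all six tulip bulbs into the open carton that sits in the packing lane, spilling none. Then stand the empty cup upright, wholly on the round cork mat, and let go. Last, slide the filled carton along its lane until you feel it come up flush against the steel end stop, without ramming it, and leave it there with the bulbs in it; do not disturb the other things on the bench.

Things in the scene. Friction and masses are not known exactly. Their poses are not given: they have to be found in the camera images.
- cup: Grey plastic round cup, open at the top, standing on the bench with six bulbs in it: 95 mm high, 80 mm outside diameter at the base flaring to 112 mm at the rim, wall 4 mm, floor 5 mm, 0.16 kg empty. Origin: centre of its underside, z up its axis. A straight level handle sticks out along its own -x, roughly towards the robot: a flat bar from 50 to 150 mm from the cup's axis, see cup_grip.
- cup_grip (a point): Mid-handle, on its centreline, 112 mm from the cup's axis, 75 mm above its base; axes as the cup's. The bar is 14 mm thick, 34 mm wide and canted 40 degrees: its width runs along (0, -0.643, 0.766) of the cup, so a gripper pinching the 14 mm leans 40 degrees, body to the cup's -y, fingers pointing down and to +y. Grip firmly (60 N or more).
- cup_rim (a point): Centre of the cup's mouth, 95 mm above its base; axes as the cup's. Turning the cup about its handle tips the mouth to the cup's +y; most bulbs have rolled out by 105 degrees from upright; one that lies on its side may stay until the cup is tipped to 115 to 120 degrees or rocked.
- mat: Round flat cork mat, 150 mm diameter, 4 mm thick, fixed on the bench beside the cup (on either side of it). Origin: centre of its underside.
- carton: Open cardboard carton, outside 150 mm along its x, 130 mm along its y, 60 mm high, walls and floor 5 mm; 0.2 to 0.35 kg empty. It lies loose between the two rails of the lane. Origin: centre of its underside, z up. It slides along the lane's +y, away from the cup; its y axis is parallel to the lane's.
- lane: Fixed packing lane: plywood base 200 mm by 400 mm (along its y), 6 mm thick, with two aluminium rails along y, 28 mm high above the bench, 158 mm apart inside. Origin: centre of its underside. Its y axis points along the lane towards the end stop.
- stop: Fixed steel end stop: upright plate 156 mm wide, 55 mm high across the lane near its +y end, at a place that varies. Origin: on the lane's base, middle of the foot of the face that the carton meets; +y points along the lane, away from the carton. Carton flush: its origin 65 mm before the stop's. The carton has 4 mm play to each rail; sliding it takes 1 to 5 N.
- bottle: Clear plastic drink bottle, 66 mm diameter, 210 mm high, standing; bystander. Origin: centre of its base.
- tape: Roll of brown packing tape lying flat, 100 mm diameter, 48 mm high; bystander. Origin: centre of its underside.
- jar: Closed glass jar, 80 mm diameter, 100 mm high; bystander. Origin: centre of its base.
- trowel: Flat hand tool with a wooden handle, about 200 mm long, lying on the bench near the robot; bystander. Its length is along its x.
- brush: Bench brush with wooden handle, lying at the robot's right; bystander. Its length is along its x.
- bulb0_mid (a point): Middle of the thick part of a brown tulip bulb: 32 mm diameter, 36 mm long, 20 g, round with a short pointed tip; it starts in the cup.
- bulb1_mid (a point): Middle of another such bulb.
- bulb2_mid (a point): Middle of another such bulb.
- bulb3_mid (a point): Middle of another such bulb.
- bulb4_mid (a point): Middle of another such bulb.
- bulb5_mid (a point): Middle of another such bulb.

How it is judged (in metres and radians):
On the way, in this order (a step that is already met when the one before it is completed fails the run):
1. the cup is lifted off the bench by the gripper (height (world z) of cup above 0.05 m and contact force between cup and the fingers above 1 N), for 0.2 s.
2. all six bulbs are inside the carton, poured from the cup that is still held (x of bulb0_mid in the frame of carton between -0.07 and 0.07 m and y of bulb0_mid in the frame of carton between -0.06 and 0.06 m and z of bulb0_mid in the frame of carton between 0 and 0.06 m and x of bulb1_mid in the frame of carton between -0.07 and 0.07 m and y of bulb1_mid in the frame of carton between -0.06 and 0.06 m and z of bulb1_mid in the frame of carton between 0 and 0.06 m and x of bulb2_mid in the frame of carton between -0.07 and 0.07 m and y of bulb2_mid in the frame of carton between -0.06 and 0.06 m and z of bulb2_mid in the frame of carton between 0 and 0.06 m and x of bulb3_mid in the frame of carton between -0.07 and 0.07 m and y of bulb3_mid in the frame of carton between -0.06 and 0.06 m and z of bulb3_mid in the frame of carton between 0 and 0.06 m and x of bulb4_mid in the frame of carton between -0.07 and 0.07 m and y of bulb4_mid in the frame of carton between -0.06 and 0.06 m and z of bulb4_mid in the frame of carton between 0 and 0.06 m and x of bulb5_mid in the frame of carton between -0.07 and 0.07 m and y of bulb5_mid in the frame of carton between -0.06 and 0.06 m and z of bulb5_mid in the frame of carton between 0 and 0.06 m and angle between carton's own z axis and vertical below 0.08 rad and height (world z) of cup_grip above 0.1 m and contact force between cup and the fingers above 1 N), for 0.2 s.
3. the empty cup stands upright on the cork mat, released (horizontal distance between cup and mat below 0.035 m and z of cup in the frame of mat between 0.001 and 0.008 m and angle between cup's own z axis and vertical below 0.1 rad and linear speed of cup below 0.02 m/s and contact force between cup and the fingers below 0.1 N), for 0.3 s.
4. the carton is up against the end stop (y of carton in the frame of stop between -0.069 and -0.06 m and x of carton in the frame of stop between -0.02 and 0.02 m and angle between the y axis of carton and the y axis of stop, either way round below 0.05 rad and z of carton in the frame of stop between -0.006 and 0.006 m), for 0.2 s.
At the end, for the whole second after the job is handed in: All six bulbs lie inside the carton; the carton is level in its lane with its far wall within 4 mm of the end stop and square to it within 3 degrees, at rest; the cup stands upright (within 6 degrees) on the cork mat, its axis within 35 mm of the mat's centre, released (all of step 3 and all of step 4 and x of bulb0_mid in the frame of carton between -0.07 and 0.07 m and y of bulb0_mid in the frame of carton between -0.06 and 0.06 m and z of bulb0_mid in the frame of carton between 0 and 0.06 m and x of bulb1_mid in the frame of carton between -0.07 and 0.07 m and y of bulb1_mid in the frame of carton between -0.06 and 0.06 m and z of bulb1_mid in the frame of carton between 0 and 0.06 m and x of bulb2_mid in the frame of carton between -0.07 and 0.07 m and y of bulb2_mid in the frame of carton between -0.06 and 0.06 m and z of bulb2_mid in the frame of carton between 0 and 0.06 m and x of bulb3_mid in the frame of carton between -0.07 and 0.07 m and y of bulb3_mid in the frame of carton between -0.06 and 0.06 m and z of bulb3_mid in the frame of carton between 0 and 0.06 m and x of bulb4_mid in the frame of carton between -0.07 and 0.07 m and y of bulb4_mid in the frame of carton between -0.06 and 0.06 m and z of bulb4_mid in the frame of carton between 0 and 0.06 m and x of bulb5_mid in the frame of carton between -0.07 and 0.07 m and y of bulb5_mid in the frame of carton between -0.06 and 0.06 m and z of bulb5_mid in the frame of carton between 0 and 0.06 m and angle between carton's own z axis and vertical below 0.08 rad and linear speed of carton below 0.01 m/s); the robot touches nothing.
It fails at once if the carton is rammed into the end stop (more than 50 N) (contact force between carton and stop above 50 N).
It fails at once if a bystander (bottle, tape, jar, trowel or brush) is moved more than 30 mm (distance of any of bottle, tape, jar, trowel, brush from where it was at the start of the episode above 0.03 m).
It also fails if it takes over 72 s, if anything falls off the work surface, if the arm or the gripper's body presses on something with over 40 N, if the wrist force passes 120 N, or if a joint passes its speed limit or range.

### The arm

A 6-joint arm with a two-finger parallel gripper is mounted at the origin on the work surface. World frame = base frame: x ahead of the robot, y to its left, z up, the work surface at z = 0. Lengths are in mm, angles in rad, forces in N, time in s.
With the tool pointing down it reaches from about 350 to 875 mm from the base axis. Payload 4.2 kg.
Tool frame: the origin (TCP) lies between the finger pads; the fingertips stand 25 mm ahead of it and the grasp point (between the pads) lies 6 mm ahead of it; z points along the fingers, y is the line along which they close (so a half turn about z gives the same grasp; the last joint's range is limited). The gripper opens to 85 mm and grips with 20 to 120 N. Pads are 22 mm wide; open, the fingers measure 114 mm over their backs; the gripper's body (76 mm by 85 mm) begins 54 mm behind the grasp point. The pads swing forward as they close: fully open they stand 13 mm farther back than shut.
Start: joints at [0.259, 0.385, 0.008, 0, -1.194, -0.259], TCP at [624.979, 0.025, 256.312] pointing down, gripper open.
Joint ranges: [-3.14, 3.14], [-1.21, 2.06], [-1.07, 1.41], [-3.16, 2.05], [-2.99, -0.16], [-3.1, 3.1]. Speed limits (rad/s): [2.79, 2.79, 3.14, 3.14, 3.14, 3.14].

### API

Orientations are given as a unit quaternion [x, y, z, w].
In Python, from bench import read_state, get_image, job_done gives the robot as it stands.
- The arm moves only by the tool play_rows, never from a script. Its argument "series" is a list of rows, each a list of 6 numbers: the shift along the world's x, y, z in mm, then the turn, a rotation vector about the world's x, y, z in units of 6 degrees (1.0 is 6 degrees). A call has 1 to 20 rows; each row shifts and turns the commanded pose from where the row before left it; what a row does not reach is not made up. A row lasts 1/12 s, in which the tool goes at most 41.7 mm and 7.16 degrees, less where a joint would pass 70% of its speed; a pose out of reach is approached as far as the arm can. A call is refused whole if a number of a shift passes 41.7 or a number of a turn 1, either way. A call with a gripper value outside its range is refused whole. "gripper" is the opening, from 0 (shut) to 1 (fully open), set as the call begins (left out, the last holds). The fingers move at their own pace and stop on an object; the grip force is fixed at half the most. Time passes only in rows, so rows that do not move let the fingers close. It gives the time, the measured TCP pose, the force, the opening and the grip force at its end, in the units of the state.
- read_state(): the state, without advancing time (a new reading comes with each control period).
- get_image(name): name is "scene" or "side" or "wrist"; returns a dict with "image" (480x640x3 uint8, red, green, blue), "fx", "fy", "cx", "cy" (pixels), "eye" and "rotation" of the camera in the world. Camera axes: x right, y down, z forward; pixel columns grow to the right and rows downward; lengths in mm; the calibration is good to about 2 mm. A picture is of the moment at which its call begins. There is no depth.
- job_done(): hands the job in; it is judged then, once.
The state is a dict: "clock": time; "joints": joint angles; "joint_vel": joint speeds; "joint_efforts": joint torques, N m; "position": TCP position; "ee_rot": TCP orientation; "contact_force": force on the tool from outside, world axes, zero at the start; "wrist_torque": the same for the moment, N m; "gripper_width": finger opening in mm; "grasp_force": force on a finger pad.
Only numpy, scipy, OpenCV 4.12 (cv2) and the standard library are available. Lean on these libraries where they do the work, as an engineer would, in place of code of your own. Each camera call takes 0.05 s, during which the arm holds its last target. There are 200 camera calls.

## Working session

There is one attempt and no reset: what is moved stays moved. The work goes in short steps, Python scripts to look and compute and a tool call to move; the robot and the scene stay as the last step left them, time stands still between calls to the robot, and variables do not carry over. Pictures are saved under pics/ and viewed, at most 10 in all, crops included, and the job is handed in when it is done.

Besides the shell and the picture viewer there is one more tool, called after ">>>" in YAML: its name, and indented under it one key for each argument. play_rows: Moves the arm, as the interface text tells. Its arguments: {"type":"object","properties":{"series":{"type":"array","items":{"type":"array","items":{"type":"number"}}},"gripper":{"type":"number"}},"required":["series"]}

```bash
mkdir -p pics
cat > h.py <<'E'
import numpy as np, cv2
from bench import read_state, get_image, job_done
def shot(n,f):
    d=get_image(n); cv2.imwrite('pics/'+f,cv2.cvtColor(np.asarray(d['image'],dtype=np.uint8),cv2.COLOR_RGB2BGR))
    np.savez('pics/'+f+'.npz',**{k:np.asarray(v) for k,v in d.items()}); return d
def load(f): return dict(np.load('pics/'+f+'.npz'))
def R(d):
    return np.asarray(d['rotation'],float)
def ray(d,u,v):
    r=R(d)@np.array([(u-d['cx'])/d['fx'],(v-d['cy'])/d['fy'],1.]); return np.asarray(d['eye'],float),r
def onz(d,u,v,z):
    e,r=ray(d,u,v); return e+r*(z-e[2])/r[2]
def proj(d,p):
    q=R(d).T@(np.asarray(p,float)-d['eye']); return np.array([d['fx']*q[0]/q[2]+d['cx'],d['fy']*q[1]/q[2]+d['cy']])
E
python3 - <<'E'
from h import *
for n in('scene','side'):
    d=shot(n,n+'0.png'); print(n,d['eye'],np.asarray(d['rotation']).tolist(),d['fx'],d['cx'],d['cy'])
print(read_state())
E
```

```text
scene [1043.42732431 -603.22240258  859.99659826] [0.8609654598447307, 0.3466357100813769, -0.13486493196384863, -0.34697782577150027] 461.8993118811147 319.92755207102357 237.23908077152151
side [ 320.93435617 -872.33202202 1052.63168689] [0.9309149471667221, -0.13052655621077042, 0.04663326424131618, -0.3379134769900945] 491.1160328655939 318.854428680592 232.36981635624073
{'clock': 0.1, 'joints': array([ 2.58591781e-01,  3.85484989e-01,  6.74282669e-03, -4.17696877e-04,
       -1.19400653e+00, -2.58625736e-01]), 'joint_vel': array([-0.00070001, -0.00126803,  0.00507363,  0.00314476, -0.00331005,
        0.00019558]), 'joint_efforts': array([-2.41840362e-04, -3.93318665e+01,  1.88929778e+01,  4.19793829e+00,
       -2.58899068e-03, -3.31562532e-06]), 'position': array([6.24519963e+02, 8.07356753e-03, 2.55322582e+02]), 'ee_rot': array([-7.07039953e-01,  7.07172903e-01,  6.58591006e-04, -7.46240326e-04]), 'contact_force': array([-0.42459116, -0.26243985, -0.66767813]), 'wrist_torque': array([-0.04978932, -0.00193977,  0.01791176]), 'grasp_force': 0.0, 'gripper_width': 85.59275855373639}
```

View pics/scene0.png

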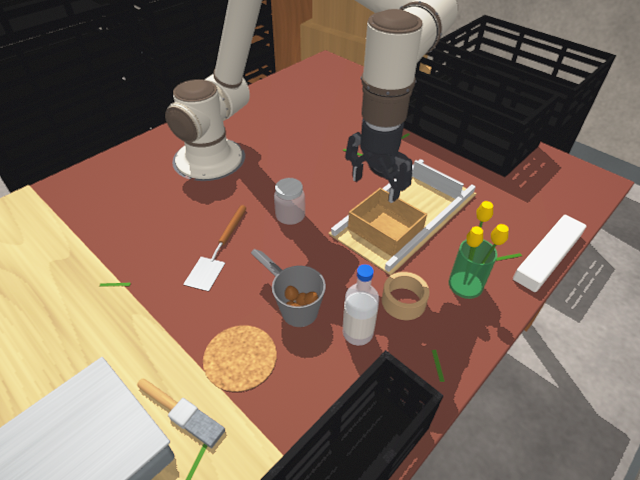

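View pics/side0.png

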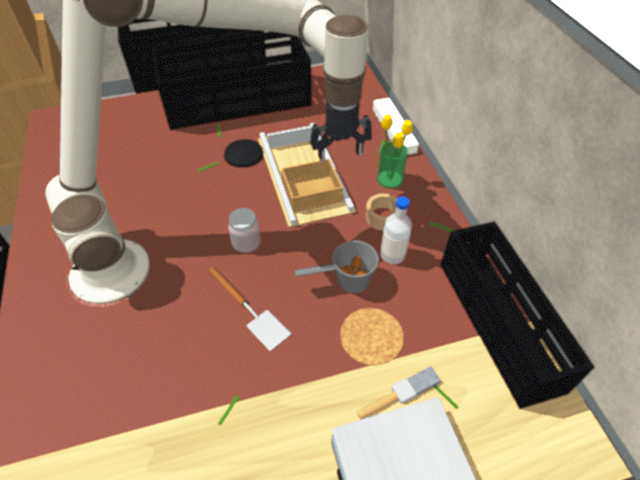

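```bash
cat >> h.py <<'E'
from scipy.spatial.transform import Rotation as Ro
def R(d): return Ro.from_quat(np.asarray(d['rotation'],float)).as_matrix()
def tri(d1,p1,d2,p2):
    e1,r1=ray(d1,*p1);e2,r2=ray(d2,*p2)
    t=np.linalg.lstsq(np.c_[r1,-r2],e2-e1,rcond=None)[0]
    a=e1+r1*t[0];b=e2+r2*t[1];return (a+b)/2,np.linalg.norm(a-b)
E
python3 - <<'E'
from h import *
s,t=load('scene0.png'),load('side0.png')
print('cuprim',onz(s,299,287,95),onz(t,355,259,95))
for n,d in(('s',s),('t',t)):
    im=d['image'].astype(np.uint8);hsv=cv2.cvtColor(im,cv2.COLOR_RGB2HSV)
    m=cv2.inRange(hsv,(8,110,120),(20,255,255));m=cv2.morphologyEx(m,cv2.MORPH_CLOSE,np.ones((5,5)))
    c,_=cv2.findContours(m,0,2)
    for k in c:
        if cv2.contourArea(k)>1500:
            e=cv2.fitEllipse(k);print(n,e,onz(d,*e[0],4))
a=cv2.resize(cv2.cvtColor(s['image'].astype(np.uint8),cv2.COLOR_RGB2BGR)[155:305,245:485],None,fx=3.33,fy=3.33,interpolation=2)[:, :800]
cv2.imwrite('pics/c1.png',a)
b=cv2.resize(cv2.cvtColor(t['image'].astype(np.uint8),cv2.COLOR_RGB2BGR)[115:295,225:415],None,fx=3.33,fy=3.33,interpolation=2)
cv2.imwrite('pics/c2.png',b); print(a.shape,b.shape)
E
```

```text
cuprim [ 610.57516948 -203.49682099   95.        ] [ 600.69338787 -207.65354233   95.        ]
s ((458.88592529296875, 714.70556640625), (141.17214965820312, 792.219482421875), 0.0) [1201.59534808 -498.61878195    4.        ]
s ((387.270263671875, 222.3419189453125), (56.489322662353516, 79.63475799560547), 109.02823638916016) [573.95186306 157.35002932   4.        ]
s ((333.267822265625, 35.32343292236328), (62.2835578918457, 91.34547424316406), 70.61636352539062) [-324.19037783  924.89221063    4.        ]
t ((454.4537353515625, 346.5751953125), (81.61410522460938, 176.98350524902344), 0.0) [ 768.55944922 -449.52520457    4.        ]
t ((312.2781982421875, 186.98733520507812), (55.669498443603516, 61.43033981323242), 121.45550537109375) [590.06106068 147.85532609   4.        ]
t ((73.05716705322266, 44.76765441894531), (91.23605346679688, 203.73617553710938), 171.39410400390625) [-132.26170864 1210.63196303    4.        ]
(500, 799, 3) (599, 633, 3)
```

View pics/c1.png

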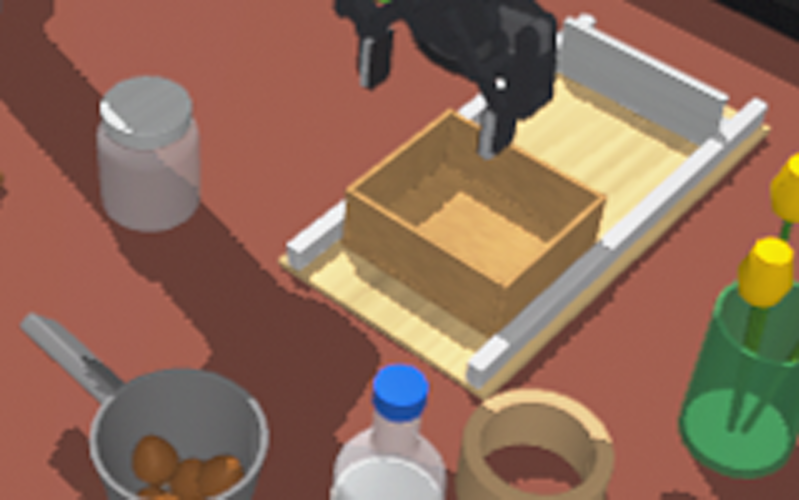

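View pics/c2.png

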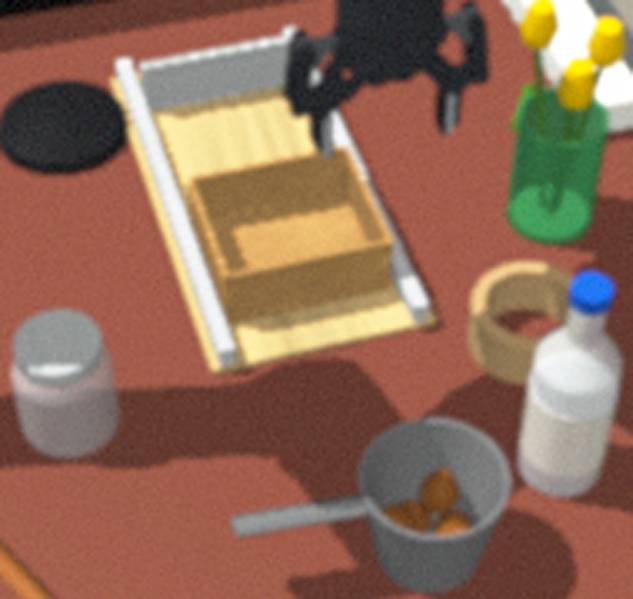

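Run:
```python
from h import *
np.set_printoptions(precision=1,suppress=True)
s,t=load('scene0.png'),load('side0.png')
S=lambda u,v:(u/3.33+245-.35,v/3.33+155-.35); T=lambda u,v:(u/3.33+225-.35,v/3.33+115-.35)
for n,a,b in [('cA',(347,192),(221,278)),('cB',(452,113),(193,180)),('cC',(604,198),(350,152)),('cD',(505,290),(391,240)),
 ('stopTL',(570,25),(140,68)),('stopTR',(722,100),(295,40)),('baseNL',(283,262),(215,370)),('baseNR',(480,395),(435,322)),('bottlecap',(400,370),(592,280)),('handletip',(30,325),(237,525)),('handlejunction',(105,385),(365,505)),('jartop',(147,105),(60,340)),('tapetop',(537,435),(525,305)),('rim',(180,437),(434,467))]:
    print(n,*tri(s,S(*a),t,T(*b)))
print('cartonz66',[onz(s,*S(*a),66)[:2] for a in((347,192),(452,113),(604,198),(505,290))],[onz(t,*T(*a),66)[:2] for a in((221,278),(193,180),(350,152),(391,240))])
print('mat',onz(s,240,357,4),onz(t,372,335,4), tri(s,(240,357),t,(372,335)))
print('stop',onz(s,*S(570,25),61),onz(s,*S(722,100),61),onz(t,*T(140,68),61),onz(t,*T(295,40),61),onz(s,*S(768,128),6),onz(t,*T(148,108),6),onz(s,*S(712,145),6))
# rim by ellipse fitting: red? grey contour
for n,d,c in(('s',s,(299,287)),('t',t,(355,259))):
    for z in (95,):
        c3=onz(d,*c,z); print(n,[proj(d,c3+np.array([56*np.cos(a),56*np.sin(a),0])).round(0).tolist() for a in np.arange(0,6.28,np.pi/4)])
```

```text
cA [508.1  74.   53.2] 0.3688509337338303
cB [512.2 195.4  58.7] 3.915914402441923
cC [657.5 195.3  58.5] 7.8535670479972755
cD [658.9  73.8  56.4] 0.7492655533058926
stopTL [501.8 376.3  44.4] 0.8859380850657995
stopTR [655.1 371.   50.5] 3.7282470763956423
baseNL [487.8  25.1  -3.4] 2.4715086395392287
baseNR [683.7  21.6   2.1] 3.065005957298206
bottlecap [ 730.5 -150.4  214.1] 3.9602165640278435
handletip [ 455.3 -195.1   77. ] 2.073930697975794
handlejunction [ 545.6 -210.4   95.4] 7.654673075186451
jartop [362.6   3.5  96.2] 1.4788755576758161
tapetop [749.8 -11.   41.2] 8.093398040922429
rim [ 605.4 -197.5   92.7] 5.665427364768068
cartonz66 [array([516.5,  63.5]), array([516. , 190.8]), array([659.5, 193.4]), array([663.7,  65.3])] [array([505.7,  61.7]), array([510.6, 184.7]), array([654.2, 181.6]), array([655.7,  65.2])]
mat [ 600.5 -366.4    4. ] [ 594.2 -368.5    4. ] (array([ 596.3, -364.3,   -4.3]), np.float64(0.3894369085163063))
stop [512.6 357.   61. ] [659.4 361.3  61. ] [498.8 355.   61. ] [651.2 355.1  61. ] [680.9 422.9   6. ] [503.4 361.2   6. ] [658.5 370.8   6. ]
s [[318.0, 302.0], [326.0, 287.0], [318.0, 272.0], [299.0, 266.0], [281.0, 272.0], [272.0, 287.0], [279.0, 303.0], [299.0, 309.0]]
t [[377.0, 254.0], [365.0, 243.0], [348.0, 242.0], [335.0, 250.0], [333.0, 264.0], [344.0, 276.0], [363.0, 277.0], [376.0, 268.0]]
```

Run:
```python
from h import *
d=shot('wrist','w0.png'); st=read_state()
q=Ro.from_quat(st['ee_rot']).as_matrix()
print((d['eye']-st['position'])@q, (q.T@R(d)).round(2), d['fx'],d['cx'],d['cy'])
```

```text
[  78.21759839    1.35019615 -117.33831176] [[ 0.   -0.95 -0.3 ]
 [ 1.    0.    0.  ]
 [-0.   -0.3   0.95]] 400.21352867244707 315.77760489462605 240.24357320395117
```

View pics/w0.png

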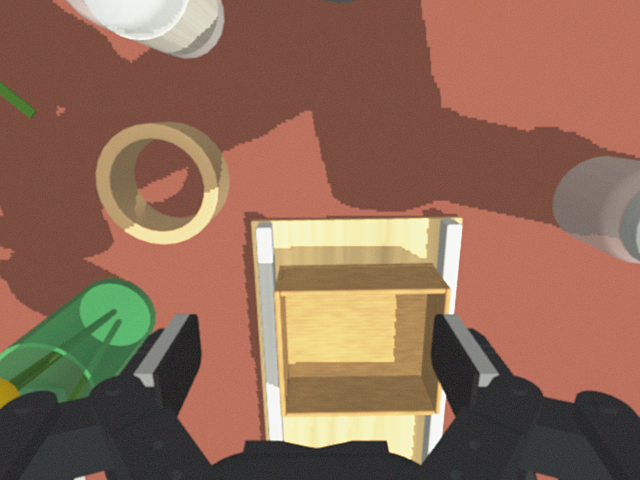

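Run:
```python
from h import *
np.set_printoptions(precision=1,suppress=True)
d=load('w0.png')
for p in((276,292),(447,290),(440,411),(285,413)): print('carton',onz(d,*p,66))
for p in((252,221),(462,217)): print('base',onz(d,*p,6))
```

```text
carton [656.2  65.4  66. ]
carton [512.7  63.7  66. ]
carton [506.9 187.   66. ]
carton [651.5 189.1  66. ]
base [683.1  19.8   6. ]
base [484.4  16.    6. ]
```

>>> play_rows:
  series:
    - [-10,-13,0,0,0,1]
    - [-10,-13,0,0,0,1]
    - [-10,-13,0,0,0,1]
    - [-10,-13,0,0,0,1]
    - [-10,-13,0,0,0,1]
    - [-10,-13,0,0,0,1]
    - [-10,-13,0,0,0,1]
    - [-10,-13,0,0,0,1]
    - [-10,-13,0,0,0,1]
    - [-10,-13,0,0,0,1]
    - [-10,-13,0,0,0,1]
    - [-10,-13,0,0,0,1]
    - [-10,-13,0,0,0,1]
    - [0,-13,0,0,0,1]
    - [0,-13,0,0,0,0.5]
    - [0,-10,0,0,0,0]
    - [0,0,0,0,0,0]

```text
clock: 1.57
position: [494.8, -206.2, 256.0]
ee_rot: [1.0, -0.028, -0.0, 0.0]
contact_force: [-0.6, 0.3, -0.5]
gripper_width: 85.8
grasp_force: 0.0
```

Run:
```python
from h import *
d=shot('wrist','w1.png'); print(read_state()['joints'])
```

```text
[-9.08704604e-02  2.33739845e-01 -2.10984885e-01 -2.06751374e-04
 -1.12671753e+00  1.60642703e+00]
```

View pics/w1.png

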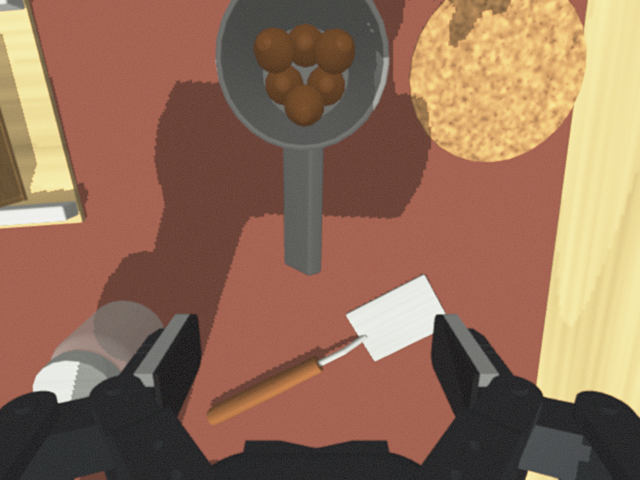

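Run:
```python
from h import *
np.set_printoptions(precision=1,suppress=True)
d=load('w1.png')
for n,p,z in(('tip',(303,269),75),('junc',(303,150),75),('rimnear',(304,148),95),('rimL',(217,58),95),('rimR',(388,58),95),('matlow',(488,162),4),('matL',(410,85),4),('matR',(588,75),4),('laneNL',(84,219),6)): print(n,onz(d,*p,z))
im=d['image'].astype(np.uint8);hsv=cv2.cvtColor(im,cv2.COLOR_RGB2HSV)
m=cv2.inRange(hsv,(0,0,40),(179,70,140));m[:,:200]=0;m[:,400:]=0
for r in range(155,270,15):
    x=np.where(m[r,260:350])[0]+260; print(r,x.min(),x.max(),end=' ')
```

```text
tip [ 452.3 -194.    75. ]
junc [ 545.5 -200.1   75. ]
rimnear [ 548.6 -201.6   95. ]
rimL [ 607.6 -149.8   95. ]
rimR [ 601.6 -258.7   95. ]
matlow [ 519.2 -365.5    4. ]
matL [ 589.  -293.3    4. ]
matR [ 588.6 -445.5    4. ]
laneNL [487.1  13.6   6. ]
155 283 323 170 283 322 185 283 322 200 284 322 215 284 321 230 284 321 245 284 320 260 285 320
```

>>> play_rows:
  series:
    - [0,-6,-10,0.95,-0.06,0]
    - [0,-6,-10,0.95,-0.06,0]
    - [0,-6,-10,0.95,-0.06,0]
    - [0,-6,-10,0.95,-0.06,0]
    - [0,-6,-10,0.95,-0.06,0]
    - [0,-6,-10,0.95,-0.06,0]
    - [0,-6,-10,0.95,-0.06,0]
    - [0,-6,-10,0,0,0]
    - [-1,-6,-10,0,0,0]
    - [-1,-5,-10,0,0,0]
    - [0,0,0,0,0,0]
    - [0,0,0,0,0,0]
  gripper: 1

```text
clock: 2.62
position: [493.0, -263.0, 156.4]
ee_rot: [0.94, -0.024, 0.012, -0.341]
contact_force: [0.4, -0.7, 0.8]
gripper_width: 85.8
grasp_force: 0.0
```

Run:
```python
from h import *
np.set_printoptions(precision=3,suppress=True)
s=read_state();print(s['joints'],s['position'],Ro.from_quat(s['ee_rot']).as_matrix())
```

```text
[-0.535  0.566  0.098 -0.611 -1.487  2.229] [ 493.031 -262.992  156.445] [[ 0.999 -0.037  0.039]
 [-0.053 -0.766  0.641]
 [ 0.006 -0.642 -0.767]]
```

>>> play_rows:
  series:
    - [0,8,-9.8,0,0,0]
    - [0,8,-9.8,0,0,0]
    - [0,8,-9.8,0,0,0]
    - [0,8,-9.8,0,0,0]
    - [0,8,-9.8,0,0,0]
    - [0,8,-9.8,0,0,0]
    - [0,7,-9,0,0,0]
    - [0,7,-9,0,0,0]
    - [0,0,0,0,0,0]
    - [0,0,0,0,0,0]

```text
clock: 3.45
position: [492.8, -201.6, 78.9]
ee_rot: [0.939, -0.024, 0.012, -0.342]
contact_force: [0.5, -0.1, 0.3]
gripper_width: 85.3
grasp_force: 0.0
```

>>> play_rows:
  series:
    - [0,0,0,0,0,0]
    - [0,0,0,0,0,0]
    - [0,0,0,0,0,0]
    - [0,0,0,0,0,0]
    - [0,0,0,0,0,0]
    - [0,0,0,0,0,0]
    - [0,0,0,0,0,0]
    - [0,0,0,0,0,0]
    - [0,0,0,0,0,0]
    - [0,0,0,0,0,0]
  gripper: 0

```text
clock: 4.28
position: [493.0, -201.9, 79.9]
ee_rot: [0.939, -0.024, 0.013, -0.342]
contact_force: [-2.0, 1.7, 3.3]
gripper_width: 12.8
grasp_force: 60.4
```

>>> play_rows:
  series:
    - [0,0,3,0,0,0]
    - [0,0,6,0,0,0]
    - [0,0,8,0,0,0]
    - [0,0,10,0,0,0]
    - [0,0,10,0,0,0]
    - [0,0,10,0,0,0]
    - [0,0,10,0,0,0]
    - [0,0,10,0,0,0]
    - [0,0,10,0,0,0]
    - [0,0,10,0,0,0]
    - [0,0,10,0,0,0]
    - [0,0,9,0,0,0]
    - [0,0,6,0,0,0]
    - [0,0,3,0,0,0]
    - [0,0,0,0,0,0]

```text
clock: 5.53
position: [493.2, -202.1, 195.3]
ee_rot: [0.94, -0.024, 0.013, -0.341]
contact_force: [0.7, -0.3, -2.4]
gripper_width: 13.2
grasp_force: 59.7
```

Run:
```python
from h import *
d=shot('wrist','w2.png');print(read_state()['contact_force'])
```

```text
[ 0.03539964  0.36273514 -3.12861048]
```

>>> play_rows:
  series:
    - [-1,5,0,0,0,0]
    - [-1,10,0,0,0,0]
    - [-1,14,0,0,0,0]
    - [-1,16,0,0,0,0]
    - [-1,16,0,0,0,0]
    - [-1,16,0,0,0,0]
    - [-1,16,0,0,0,0]
    - [-2,16,0,0,0,0]
    - [-2,16,0,0,0,0]
    - [-2,16,0,0,0,0]
    - [-2,16,0,0,0,0]
    - [-2,16,0,0,0,0]
    - [-1,16,0,0,0,0]
    - [-1,16,0,0,0,0]
    - [-1,16,0,0,0,0]
    - [-1,15,0,0,0,0]
    - [-1,12,0,0,0,0]
    - [-1,8,0,0,0,0]
    - [0,5,0,0,0,0]
    - [0,0,0,0,0,0]

```text
clock: 7.25
position: [469.6, 60.1, 194.7]
ee_rot: [0.939, -0.024, 0.012, -0.342]
contact_force: [-0.2, -0.7, -2.8]
gripper_width: 13.4
grasp_force: 59.7
```

View pics/w2.png

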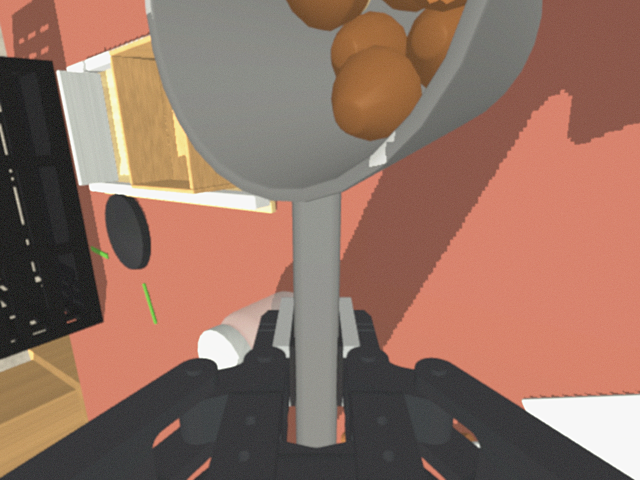

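Run:
```python
from h import *
np.set_printoptions(precision=3,suppress=True)
s=read_state();print(s['joints'],s['position'],s['ee_rot'])
shot('wrist','w3.png')
```

```text
[-0.002  0.259 -0.248 -0.778 -1.153  1.884] [469.62   60.059 194.701] [ 0.939 -0.024  0.012 -0.342]
```

>>> play_rows:
  series:
    - [0,0,0,-0.5,0.03,0]
    - [0,0,0,-0.9,0.055,0]
    - [0,0,0,-0.9,0.055,0]
    - [0,0,0,-0.9,0.055,0]
    - [0,0,0,-0.9,0.055,0]
    - [0,0,-5,-0.9,0.055,0]
    - [0,0,-5,-0.9,0.055,0]
    - [0,0,-5,-0.9,0.055,0]
    - [0,0,-5,-0.5,0.03,0]
    - [0,0,-5,0,0,0]
    - [0,0,0,0,0,0]

```text
clock: 8.22
position: [469.0, 58.9, 168.0]
ee_rot: [0.999, -0.026, -0.002, 0.034]
contact_force: [-0.9, -0.1, -3.1]
gripper_width: 13.2
grasp_force: 59.5
```

Run:
```python
from h import *
np.set_printoptions(precision=3,suppress=True)
s=read_state();print(s['joints'],s['position'],Ro.from_quat(s['ee_rot']).as_matrix())
d=shot('scene','s3.png');e=shot('side','t3.png')
a=cv2.cvtColor(np.hstack([d['image'][130:330,240:480],e['image'][90:290,220:400]]).astype(np.uint8),cv2.COLOR_RGB2BGR)
cv2.imwrite('pics/c3.png',cv2.resize(a,None,fx=1.9,fy=1.9))
```

```text
[ 0.503  0.225 -0.5    0.072 -0.885  0.968] [468.95   58.913 168.037] [[ 0.999 -0.052 -0.006]
 [-0.052 -0.996 -0.067]
 [-0.003  0.068 -0.998]]
```

View pics/c3.png

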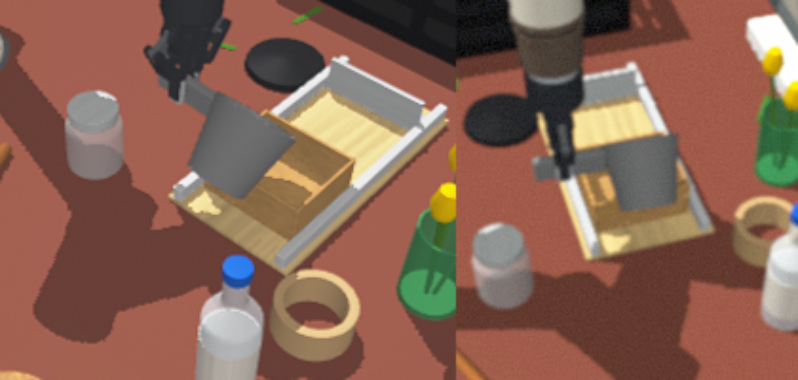

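>>> play_rows:
  series:
    - [0,2.5,-2,-0.5,0.03,0]
    - [0,2.5,-2,-0.5,0.03,0]
    - [0,2.5,-2,-0.5,0.03,0]
    - [0,2.5,-2,-0.5,0.03,0]
    - [0,2.5,-2,-0.5,0.03,0]
    - [0,2.5,-2,-0.5,0.03,0]
    - [0,2.5,-2,-0.5,0.03,0]
    - [0,2.5,-2,-0.5,0.03,0]
    - [0,2.5,-2,-0.5,0.03,0]
    - [0,2.5,-1,-0.5,0.03,0]
    - [0,2.5,0,-0.5,0.03,0]
    - [0,2.5,0,-0.5,0.03,0]
    - [0,2.5,0,-0.5,0.03,0]
    - [0,2.5,0,-0.5,0.03,0]
    - [0,2.5,0,-0.5,0.03,0]
    - [0,2.5,0,-0.5,0.03,0]
    - [0,2.5,0,-0.5,0.03,0]
    - [0,2.5,0,-0.5,0.03,0]
    - [0,2.5,0,-0.5,0.03,0]
    - [0,2.5,0,-0.5,0.03,0]

```text
clock: 9.98
position: [471.2, 109.3, 150.4]
ee_rot: [0.849, -0.023, -0.018, 0.528]
contact_force: [0.3, -0.0, -2.1]
gripper_width: 13.1
grasp_force: 59.9
```

Run:
```python
from h import *
np.set_printoptions(precision=3,suppress=True)
s=read_state();m=Ro.from_quat(s['ee_rot']).as_matrix();print(s['joints'],s['position'],m[:,2],np.degrees(np.arctan2(-m[1,2],-m[2,2]))+40,s['contact_force'])
```

```text
[ 0.853  0.626 -0.518  0.585 -1.463  0.264] [471.192 109.268 150.442] [-0.054 -0.896 -0.441] 103.79176183374798 [ 0.314 -0.007 -2.14 ]
```

>>> play_rows:
  series:
    - [0,2.5,0,-0.5,0.03,0]
    - [0,2.5,0,-0.5,0.03,0]
    - [0,2.5,0,-0.5,0.03,0]
    - [0,2,0,-0.5,0.03,0]
    - [0,2,0,-0.5,0.03,0]
    - [0,0,0,0,0,0]
    - [0,0,0,0.9,-0.05,0]
    - [0,0,0,-0.9,0.05,0]
    - [0,0,0,0,0,0]
    - [0,0,0,0,0,0]
    - [0,0,0,0,0,0]
    - [0,0,0,0,0,0]

```text
clock: 10.98
position: [470.2, 120.4, 150.6]
ee_rot: [0.772, -0.02, -0.021, 0.635]
contact_force: [-1.0, -0.2, -1.8]
gripper_width: 13.4
grasp_force: 60.0
```

Run:
```python
from h import *
np.set_printoptions(precision=3,suppress=True)
s=read_state();m=Ro.from_quat(s['ee_rot']).as_matrix();print(s['joints'],s['position'],np.degrees(np.arctan2(-m[1,2],-m[2,2]))+40,s['contact_force'])
w=shot('wrist','w4.png');d=shot('scene','s4.png')
a=cv2.cvtColor(w['image'].astype(np.uint8),cv2.COLOR_RGB2BGR);b=cv2.resize(cv2.cvtColor(d['image'][130:310,300:480].astype(np.uint8),cv2.COLOR_RGB2BGR),(360,360),interpolation=2)
c=np.zeros((360,800,3),np.uint8);c[:330,:440]=cv2.resize(a,(440,330));c[:,440:]=b;cv2.imwrite('pics/c4.png',c)
```

```text
[ 0.885  0.751 -0.494  0.615 -1.642  0.197] [470.184 120.371 150.618] 118.8726072315202 [-0.982 -0.174 -1.828]
```

View pics/c4.png

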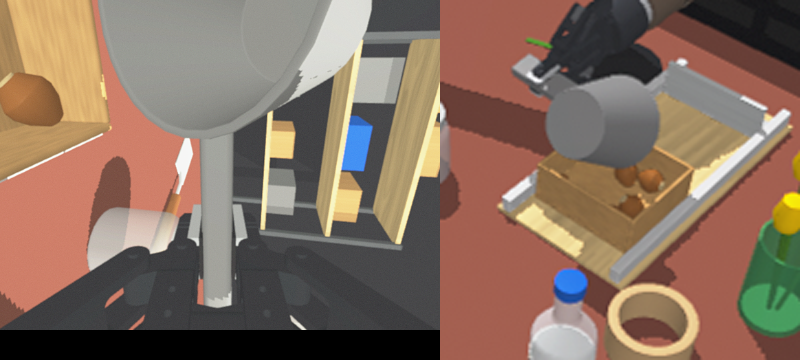

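>>> play_rows:
  series:
    - [0,-3,4,0.5,-0.03,0]
    - [0,-6,4,0.8,-0.05,0]
    - [0,-8,4,0.8,-0.05,0]
    - [0,-8,4,0.8,-0.05,0]
    - [0,-8,4,0.8,-0.05,0]
    - [0,-8,4,0.8,-0.05,0]
    - [0,-8,4,0.8,-0.05,0]
    - [0,-8,3,0.8,-0.05,0]
    - [0,-8,3,0.8,-0.05,0]
    - [0,-8,3,0.8,-0.05,0]
    - [0,-8,3,0.8,-0.05,0]
    - [0,-8,3,0.8,-0.05,0]
    - [0,-8,2,0.8,-0.05,0]
    - [0,-8,2,0.8,-0.05,0]
    - [0,-8,2,0.8,-0.05,0]
    - [0,-8,0,0.8,-0.05,0]
    - [0,-8,0,0.8,-0.05,0]
    - [0,-8,0,0.8,-0.05,0]
    - [0,-8,0,0.8,-0.05,0]
    - [0,-8,0,0.8,-0.05,0]

```text
clock: 12.75
position: [469.0, -32.4, 200.1]
ee_rot: [0.99, -0.026, 0.007, -0.136]
contact_force: [-0.7, -1.0, -1.6]
gripper_width: 13.2
grasp_force: 59.8
```

>>> play_rows:
  series:
    - [0,-8,0,0.8,-0.05,0]
    - [0,-8,0,0.8,-0.05,0]
    - [0,-8,0,0.8,-0.05,0]
    - [0,-8,0,0.8,-0.05,0]
    - [0,-8,0,0.8,-0.05,0]
    - [0,-8,0,0.1,0,0]
    - [0,-8,0,0,0,0]
    - [0,-4,0,0,0,0]
    - [0,0,0,0,0,0]

```text
clock: 13.5
position: [469.8, -92.6, 199.8]
ee_rot: [0.94, -0.026, 0.014, -0.341]
contact_force: [0.2, -0.1, -1.0]
gripper_width: 13.4
grasp_force: 59.8
```

Run:
```python
from h import *
np.set_printoptions(precision=3,suppress=True)
s=read_state();m=Ro.from_quat(s['ee_rot']).as_matrix();print(s['joints'],s['position'],m,np.degrees(np.arctan2(-m[1,2],-m[2,2]))+40,s['contact_force'])
d=shot('scene','s5.png');e=shot('side','t5.png')
def f(i,r,n):
    a=cv2.cvtColor(i['image'].astype(np.uint8),cv2.COLOR_RGB2BGR)[r[0]:r[1],r[2]:r[3]];return cv2.resize(a,n,interpolation=2)
c=np.hstack([f(d,(120,300,300,480),(400,400)),f(e,(110,290,220,400),(400,400))]);w=shot('wrist','w5.png')
c=np.vstack([c,np.hstack([f(w,(0,480,0,640),(266,200)),f(d,(0,480,0,640),(266,200)),f(e,(0,480,0,640),(268,200))])])
cv2.imwrite('pics/c5.png',c)
```

```text
[-0.295  0.339 -0.137 -0.696 -1.346  2.06 ] [469.848 -92.633 199.781] [[ 0.998 -0.039  0.043]
 [-0.058 -0.766  0.64 ]
 [ 0.008 -0.641 -0.767]] 0.16893351783553356 [ 0.18  -0.118 -1.039]
```

View pics/c5.png

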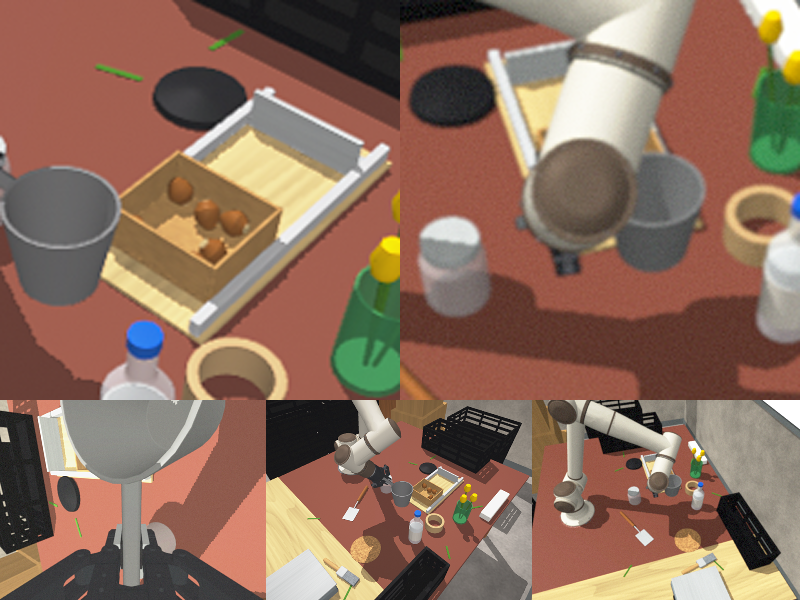

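>>> play_rows:
  series:
    - [0,-6,0,0,0,0]
    - [0,-12,0,0,0,0]
    - [1,-17,0,0,0,0]
    - [1,-17,0,0,0,0]
    - [1,-17,0,0,0,0]
    - [1,-17,0,0,0,0]
    - [1,-17,0,0,0,0]
    - [1,-17,0,0,0,0]
    - [1,-17,0,0,0,0]
    - [1,-17,0,0,0,0]
    - [1,-17,0,0,0,0]
    - [1,-17,0,0,0,0]
    - [1,-17,0,0,0,0]
    - [1,-17,0,0,0,0]
    - [1,-17,0,0,0,0]
    - [1,-16,0,0,0,0]
    - [0,-11,0,0,0,0]
    - [0,-5,0,0,0,0]
    - [0,-2,0,0,0,0]
    - [0,0,0,0,0,0]

```text
clock: 15.32
position: [483.8, -365.6, 199.3]
ee_rot: [0.939, -0.026, 0.014, -0.342]
contact_force: [0.6, -0.1, -2.4]
gripper_width: 13.2
grasp_force: 59.8
```

>>> play_rows:
  series:
    - [0,0,-6,0,0,0]
    - [0,0,-10,0,0,0]
    - [0,0,-12,0,0,0]
    - [0,0,-12,0,0,0]
    - [0,0,-12,0,0,0]
    - [0,0,-12,0,0,0]
    - [0,0,-12,0,0,0]
    - [0,0,-12,0,0,0]
    - [0,0,-8,0,0,0]
    - [0,0,-4,0,0,0]
    - [0,0,0,0,0,0]
    - [0,0,0,0,0,0]

```text
clock: 16.32
position: [484.1, -365.7, 99.6]
ee_rot: [0.939, -0.026, 0.014, -0.342]
contact_force: [0.2, 0.2, -1.0]
gripper_width: 13.6
grasp_force: 59.8
```

Run:
```python
from h import *
np.set_printoptions(precision=2,suppress=True)
s=read_state();m=Ro.from_quat(s['ee_rot']).as_matrix();print(s['joints'],s['position'],s['contact_force'])
print('cup',s['position']+6*m[:,2]+112*m[:,0])
w=shot('wrist','w6.png');d=shot('scene','s6.png');e=shot('side','t6.png')
for n,i in(('s',d),('t',e)):
    hsv=cv2.cvtColor(i['image'].astype(np.uint8),cv2.COLOR_RGB2HSV)
    m=cv2.inRange(hsv,(5,150,50),(14,255,190))
    c,_=cv2.findContours(m,0,2)
    for k in c:
        if cv2.contourArea(k)>12:
            x,y,ww,hh=cv2.boundingRect(k);print(n,(x,y,ww,hh),cv2.contourArea(k),onz(i,x+ww/2,y+hh/2,25)[:2])
```

```text
[-0.66  0.72  0.23 -0.56 -1.52  2.34] [ 484.11 -365.69   99.58] [ 0.23  0.22 -1.02]
cup [ 596.18 -368.34   95.88]
s (389, 227, 13, 12) 71.5 [624.19 122.69]
s (388, 210, 24, 16) 178.5 [599.35 174.72]
s (219, 205, 26, 40) 137.0 [ 305.76 -146.43]
s (376, 200, 11, 12) 85.0 [535.75 177.49]
s (251, 77, 8, 6) 13.5 [-230.59  393.68]
s (246, 36, 16, 9) 26.0 [-492.4   614.04]
s (272, 0, 40, 68) 1305.5 [-426.13  771.91]
t (208, 265, 38, 41) 318.0 [ 286.91 -149.25]
t (312, 170, 10, 8) 31.0 [613.2  177.02]
```

>>> play_rows:
  series:
    - [0,0,-4,0,0,0]
    - [0,0,-4,0,0,0]
    - [0,0,-3,0,0,0]
    - [0,0,-2,0,0,0]
    - [0,0,-1,0,0,0]
    - [0,0,-1,0,0,0]
    - [0,0,0,0,0,0]
    - [0,0,0,0,0,0]

```text
clock: 17.13
position: [484.0, -365.6, 84.5]
ee_rot: [0.939, -0.026, 0.014, -0.342]
contact_force: [0.3, -0.4, -0.9]
gripper_width: 12.9
grasp_force: 59.9
```

>>> play_rows:
  series:
    - [0,0,-1,0,0,0]
    - [0,0,0,0,0,0]
    - [0,0,0,0,0,0]

```text
clock: 17.38
position: [484.0, -365.6, 84.1]
ee_rot: [0.939, -0.026, 0.014, -0.342]
contact_force: [-1.2, -0.8, 1.0]
gripper_width: 12.9
grasp_force: 60.1
```

>>> play_rows:
  series:
    - [0,0,0,0,0,0]
    - [0,0,0,0,0,0]
    - [0,0,0,0,0,0]
    - [0,0,0,0,0,0]
    - [0,0,0,0,0,0]
    - [0,0,0,0,0,0]
    - [0,0,0,0,0,0]
    - [0,0,0,0,0,0]
  gripper: 1

```text
clock: 18.05
position: [484.0, -365.5, 83.5]
ee_rot: [0.939, -0.026, 0.014, -0.342]
contact_force: [0.9, -0.6, 0.3]
gripper_width: 85.5
grasp_force: 0.0
```

>>> play_rows:
  series:
    - [0,-4,5,0,0,0]
    - [0,-6,7.5,0,0,0]
    - [0,-8,9.5,0,0,0]
    - [0,-8,9.5,0,0,0]
    - [0,-8,9.5,0,0,0]
    - [0,-8,9.5,0,0,0]
    - [0,-8,9.5,0,0,0]
    - [0,-8,9.5,0,0,0]
    - [0,0,10,0,0,0]
    - [0,0,20,0,0,0]
    - [0,0,20,0,0,0]
    - [0,0,20,0,0,0]
    - [0,0,20,0,0,0]
    - [0,0,10,0,0,0]
    - [0,0,0,0,0,0]

```text
clock: 19.3
position: [484.4, -424.3, 256.8]
ee_rot: [0.94, -0.025, 0.016, -0.339]
contact_force: [-0.6, 0.1, -0.2]
gripper_width: 85.2
grasp_force: 0.0
```

Run:
```python
from h import *
np.set_printoptions(precision=2,suppress=True)
s=read_state();print(s['joints'],s['position'],s['gripper_width'])
d=shot('scene','s7.png')
im=d['image'].astype(int)
# cup: grey low-sat pixels near expected, and compare with projected rim/base
hsv=cv2.cvtColor(d['image'].astype(np.uint8),cv2.COLOR_RGB2HSV)
m=cv2.inRange(hsv,(0,0,60),(179,60,200)); 
p=proj(d,(596,-368,99)); q=proj(d,(596,-368,4)); print('exp rim',p,'base',q,'L',proj(d,(596-56*.75,-368-56*.66,99)),proj(d,(596+56*.75,-368+56*.66,99)))
n,l,st,c=cv2.connectedComponentsWithStats(m); k=l[int(q[1])-8,int(q[0])]; print('cup comp',k,st[k],c[k])
```

```text
[-0.72  0.65  0.51 -0.56 -1.85  2.2 ] [ 484.38 -424.3   256.83] 85.17277452862538
exp rim [232.   330.96] base [237.98 356.13] L [202.83 329.8 ] [261.25 332.12]
cup comp 344 [ 187  288   76   86 3406] [230.8  333.71]
```

>>> play_rows:
  series:
    - [0,10,0,-0.95,0.06,0]
    - [0,20,0,-0.95,0.06,0]
    - [5,20,0,-0.95,0.06,0]
    - [5,20,0,-0.95,0.06,0]
    - [5,20,0,-0.95,0.06,0]
    - [5,20,0,-0.95,0.06,0]
    - [5,22,0,-0.95,0.06,0]
    - [5,22,0,0,0,-0.95]
    - [5,22,0,0,0,-0.95]
    - [5,22,0,0,0,-0.95]
    - [5,22,0,0,0,-0.95]
    - [5,22,0,0,0,-0.95]
    - [5,22,0,0,0,-0.95]
    - [5,22,0,0,0,-0.95]
    - [5,22,0,0,0,-0.95]
    - [5,22,0,0,0,-0.95]
    - [5,22,0,0,0,-0.95]
    - [5,22,0,0,0,-0.95]
    - [5,22,0,0,0,-0.95]
    - [5,22,0,0,0,-0.95]
  gripper: 0

```text
clock: 21.02
position: [573.2, -4.4, 251.2]
ee_rot: [0.78, -0.626, -0.0, 0.002]
contact_force: [0.0, -0.1, 0.4]
gripper_width: 0.0
grasp_force: 0.0
```

>>> play_rows:
  series:
    - [5,22,0,0,0,-0.95]
    - [5,10,0,0,0,-0.95]
    - [3,5,0,0,0,-0.2]
    - [0,0,0,0,0,0]
    - [0,0,0,0,0,0]

```text
clock: 21.43
position: [586.3, 31.6, 251.4]
ee_rot: [0.709, -0.705, 0.0, 0.002]
contact_force: [-0.3, -0.0, 0.6]
gripper_width: 0.0
grasp_force: 0.0
```

Run:
```python
from h import *
np.set_printoptions(precision=2,suppress=True)
s=read_state();print(s['joints'],s['position'],s['gripper_width'],Ro.from_quat(s['ee_rot']).as_matrix())
for nm in('wrist','scene'):
    i=shot(nm,nm+'8.png')
    print(nm,'carton corners proj',[proj(i,(x,y,66)).round().tolist() for x in(507,657)for y in(62,191)])
    hsv=cv2.cvtColor(i['image'].astype(np.uint8),cv2.COLOR_RGB2HSV)
    m=cv2.inRange(hsv,(5,150,40),(14,255,190));m=cv2.morphologyEx(m,cv2.MORPH_OPEN,np.ones((3,3)))
    for k in cv2.findContours(m,0,2)[0]:
        if cv2.contourArea(k)>25:
            x,y,ww,hh=cv2.boundingRect(k);print((x,y,ww,hh),cv2.contourArea(k),onz(i,x+ww/2,y+hh/2,27)[:2])
```

```text
[ 0.33  0.33 -0.09  0.   -1.15 -0.33] [586.31  31.58 251.44] 0.04848690269596374 [[ 0. -1. -0.]
 [-1. -0. -0.]
 [ 0.  0. -1.]]
wrist carton corners proj [[412.0, 255.0], [401.0, 390.0], [225.0, 255.0], [234.0, 390.0]]
(359, 336, 27, 19) 285.0 [528.11 169.58]
(263, 281, 21, 20) 130.0 [623.38 111.68]
(382, 263, 11, 9) 48.5 [518.26  87.76]
(360, 263, 9, 12) 60.0 [539.3   89.31]
scene carton corners proj [[346.0, 211.0], [378.0, 187.0], [393.0, 241.0], [425.0, 214.0]]
(390, 228, 11, 10) 66.5 [625.2  120.95]
(388, 211, 23, 15) 175.0 [600.61 170.43]
(222, 206, 23, 36) 124.5 [ 307.43 -142.56]
(376, 200, 11, 11) 83.0 [535.73 177.17]
(290, 36, 10, 27) 190.0 [-305.32  672.55]
(281, 25, 6, 8) 27.0 [-485.06  780.22]
(283, 7, 17, 18) 72.0 [-566.48  904.07]
```

Run:
```python
from h import *
i=load('wrist8.png');hsv=cv2.cvtColor(i['image'].astype(np.uint8),cv2.COLOR_RGB2HSV)
for r in range(246,296,3): print(r,' '.join('%2d/%3d/%3d'%tuple(hsv[r,c]) for c in range(346,412,5)))
```

```text
246 17/122/150 17/120/144 18/123/143 15/120/147 17/121/148 18/127/148 17/124/148 17/121/146 16/123/145 17/121/145 17/121/139 16/111/151 30/  1/250  0/  0/247
249 17/120/147 18/119/148 18/125/143 16/117/148 18/126/146 17/123/143 18/123/141 17/124/144 16/125/145 17/124/146 17/122/148 16/120/153 105/  2/252  0/  0/247
252 17/116/143 17/120/147 17/123/147 18/125/147 18/123/143 17/117/146 17/125/143 17/126/144 18/128/146 16/122/144 18/126/144 17/124/138 23/ 27/229  0/  0/247
255 16/121/147 17/122/155 17/123/156 17/122/153 17/123/155 17/118/154 17/132/155 17/123/160 16/126/166 18/126/166 16/126/164 18/128/170 17/131/181  0/  0/247
258 22/115/246 24/110/247 24/108/247 23/112/247 23/109/246 22/118/244 21/118/243 22/113/244 23/110/246 23/105/247 23/104/247 24/105/249 24/107/247 120/  1/248
261 22/116/243 20/119/241 19/125/243 18/130/238 18/126/237 23/ 81/245 17/135/231 16/136/225 16/135/221 17/133/238 16/129/197 16/129/192 24/108/246  0/  0/247
264 24/104/245 18/126/227 16/134/146 14/160/129 14/170/175 14/161/197 14/160/213 13/156/221 13/161/146 13/154/137 18/120/125 16/118/123 23/110/246  0/
[... 887 characters left out ...]
85 17/127/185 16/122/130 17/119/129 17/126/134 23/106/245  0/  0/247
285 22/110/243 22/114/243 23/109/245 16/127/191 17/128/194 17/128/189 16/127/191 16/126/188 16/129/188 17/115/129 18/118/128 17/125/141 23/105/245  0/  0/247
288 23/113/244 23/111/243 23/109/244 18/125/181 16/127/186 17/126/192 18/133/194 17/126/193 17/127/189 18/120/128 18/123/126 17/120/149 23/ 96/245  0/  0/247
291 23/110/245 23/110/245 23/109/245 16/127/187 16/126/192 17/127/197 18/129/195 17/129/190 17/123/188 17/120/128 18/117/133 17/127/157 23/ 87/246  0/  0/247
294 23/108/245 23/109/245 23/107/246 16/130/190 17/124/193 17/129/194 18/126/192 17/125/190 17/128/195 17/114/128 17/124/128 17/127/166 26/ 59/247  0/  0/247
```

```bash
cat >> h.py <<'E'
def bulbs(i,z=27,amin=20):
    hsv=cv2.cvtColor(i['image'].astype(np.uint8),cv2.COLOR_RGB2HSV)
    m=cv2.inRange(hsv,(6,145,40),(15,255,255));m=cv2.morphologyEx(m,cv2.MORPH_OPEN,np.ones((3,3)))
    for k in cv2.findContours(m,0,2)[0]:
        x,y,w,h=cv2.boundingRect(k);p=onz(i,x+w/2,y+h/2,z)
        if cv2.contourArea(k)>amin and 400<p[0]<800 and -500<p[1]<450: print((x,y,w,h),cv2.contourArea(k),p[:2].round())
E
python3 - <<'E'
from h import *
for f in('wrist8.png','scene8.png','side0.png','scene0.png'): print(f);bulbs(load(f))
E
```

```text
wrist8.png
(358, 332, 28, 31) 585.5 [528. 172.]
(261, 263, 29, 51) 947.5 [621. 109.]
(358, 262, 36, 19) 451.0 [529.  92.]
scene8.png
(389, 227, 13, 11) 80.0 [624. 122.]
(388, 210, 23, 16) 196.0 [599. 172.]
(376, 200, 11, 12) 90.0 [537. 176.]
side0.png
(342, 257, 23, 18) 157.0 [ 610. -181.]
scene0.png
(285, 286, 32, 20) 315.0 [ 593. -182.]
```

>>> play_rows:
  series:
    - [0,10,0,0,0,0]
    - [0,20,0,0,0,0]
    - [0,30,0,0,0,0]
    - [0,30,0,0,0,0]
    - [0,30,0,0,0,0]
    - [0,20,0,0,0,0]
    - [0,10,0,0,0,0]
    - [0,0,0,0,0,0]

```text
clock: 22.2
position: [586.8, 183.3, 252.8]
ee_rot: [0.709, -0.705, 0.001, 0.001]
contact_force: [0.6, 0.5, 0.1]
gripper_width: 0.1
grasp_force: 0.0
```

Run:
```python
from h import *
i=shot('wrist','w9.png');bulbs(i);print([proj(i,(x,y,66)).round().tolist() for x in(507,657)for y in(62,191)])
```

```text
(270, 178, 40, 34) 937.0 [608. 173.]
(361, 176, 36, 35) 817.5 [531. 171.]
(308, 167, 35, 35) 831.0 [577. 164.]
(255, 110, 36, 38) 831.5 [621. 118.]
(259, 67, 35, 40) 923.5 [618.  85.]
(366, 66, 42, 40) 1147.5 [529.  84.]
[[430.0, 49.0], [415.0, 228.0], [213.0, 47.0], [225.0, 227.0]]
```

>>> play_rows:
  series:
    - [0,-15,0,0,0,0]
    - [0,-30,0,0,0,0]
    - [0,-30,0,0,0,0]
    - [-1,-30,0,0,0,0]
    - [-1,-30,0,0,0,0]
    - [-1,-15,-10,0,0,0]
    - [-1,-5,-25,0,0,0]
    - [0,0,-30,0,0,0]
    - [0,0,-30,0,0,0]
    - [0,0,-30,0,0,0]
    - [0,0,-30,0,0,0]
    - [0,0,-25,0,0,0]
    - [0,0,-18,0,0,0]
    - [0,0,-8,0,0,0]
    - [0,0,0,0,0,0]
    - [0,0,0,0,0,0]

```text
clock: 23.58
position: [583.2, 25.8, 47.4]
ee_rot: [0.708, -0.706, 0.001, 0.001]
contact_force: [0.3, 1.0, -0.2]
gripper_width: -0.1
grasp_force: 0.0
```

>>> play_rows:
  series:
    - [0,2,0,0,0,0]
    - [0,2,0,0,0,0]
    - [0,2,0,0,0,0]
    - [0,2,0,0,0,0]
    - [0,2,0,0,0,0]
    - [0,2,0,0,0,0]
    - [0,2,0,0,0,0]
    - [0,2,0,0,0,0]
    - [0,2,0,0,0,0]
    - [0,2,0,0,0,0]
    - [0,2,0,0,0,0]
    - [0,2,0,0,0,0]

```text
clock: 24.58
position: [582.9, 50.6, 47.0]
ee_rot: [0.708, -0.706, 0.001, 0.001]
contact_force: [0.3, -2.0, -0.2]
gripper_width: -0.1
grasp_force: 0.0
```

>>> play_rows:
  series:
    - [0,2,0,0,0,0]
    - [0,3,0,0,0,0]
    - [0,4,0,0,0,0]
    - [-0.1,5,0,0,0,0]
    - [-0.1,5,0,0,0,0]
    - [-0.1,5,0,0,0,0]
    - [-0.1,5,0,0,0,0]
    - [-0.1,5,0,0,0,0]
    - [-0.1,5,0,0,0,0]
    - [-0.1,5,0,0,0,0]
    - [-0.1,5,0,0,0,0]
    - [-0.1,5,0,0,0,0]
    - [-0.1,5,0,0,0,0]
    - [-0.1,5,0,0,0,0]
    - [-0.1,5,0,0,0,0]
    - [-0.1,5,0,0,0,0]
    - [-0.1,5,0,0,0,0]
    - [-0.1,5,0,0,0,0]
    - [-0.1,5,0,0,0,0]
    - [-0.1,5,0,0,0,0]

```text
clock: 26.25
position: [581.2, 145.0, 47.0]
ee_rot: [0.708, -0.706, 0.001, 0.001]
contact_force: [0.7, -1.4, -0.7]
gripper_width: -0.0
grasp_force: 0.0
```

>>> play_rows:
  series:
    - [-0.1,5,0,0,0,0]
    - [-0.1,5,0,0,0,0]
    - [-0.1,4,0,0,0,0]
    - [-0.1,4,0,0,0,0]
    - [-0.1,3,0,0,0,0]
    - [-0.1,3,0,0,0,0]
    - [-0.1,3,0,0,0,0]
    - [-0.1,3,0,0,0,0]
    - [0,2,0,0,0,0]
    - [0,2,0,0,0,0]
    - [0,2,0,0,0,0]

```text
clock: 27.17
position: [580.4, 180.6, 47.0]
ee_rot: [0.708, -0.706, 0.001, 0.001]
contact_force: [0.0, -1.9, -0.5]
gripper_width: 0.3
grasp_force: 0.0
```

Run:
```python
from h import *
i=shot('scene','s10.png');bulbs(i);s=read_state();print(s['position'],s['contact_force'],s['joints'])
hsv=cv2.cvtColor(i['image'].astype(np.uint8),cv2.COLOR_RGB2HSV)
m=cv2.inRange(hsv,(14,90,60),(24,255,255))
for y in(150,190,228,300,340,360): print(y,proj(i,(660,y,66)).round(),proj(i,(620,y,7)).round())
p0=proj(i,(625,195,62))
# profile along lane's x=625 at z=66 from y=190 to 360
for y in range(325,381,4):
    u,v=proj(i,(625,y,64)).round().astype(int);print(y,(u,v),hsv[v,u],end=' ')
```

```text
(421, 203, 10, 8) 51.0 [625. 255.]
(419, 187, 20, 15) 131.5 [601. 303.]
[580.54043361 181.00566645  47.02426987] [ 0.01535234 -0.62949319  0.10566313] [ 0.56930003  0.57384287 -0.27185532  0.00375497 -0.72622974 -0.5685291 ]
150 [416. 223.] [400. 232.]
190 [425. 215.] [409. 224.]
228 [434. 207.] [417. 217.]
300 [450. 194.] [433. 204.]
340 [458. 187.] [441. 197.]
360 [462. 184.] [445. 193.]
325 (np.int64(443), np.int64(184)) [ 17 141 231] 329 (np.int64(444), np.int64(184)) [ 16 123 221] 333 (np.int64(445), np.int64(183)) [ 60   2 140] 337 (np.int64(446), np.int64(182)) [100   5 140] 341 (np.int64(447), np.int64(182)) [ 90   5 141] 345 (np.int64(447), np.int64(181)) [ 90   4 139] 349 (np.int64(448), np.int64(180)) [ 90   2 138] 353 (np.int64(449), np.int64(180)) [ 90   4 137] 357 (np.int64(450), np.int64(179)) [105   3 192] 361 (np.int64(451), np.int64(178)) [105   2 234] 365 (np.int64(452), np.int64(178)) [  6  25 217] 369 (np.int64(452), np.int64(177)) [  5  98 170] 373 (np.int64(453), np.int64(176)) [  5 132 162] 377 (np.int64(454), np.int64(176)) [  5 131 162]
```

>>> play_rows:
  series:
    - [0,2,0,0,0,0]
    - [0,2,0,0,0,0]
    - [0,2,0,0,0,0]
    - [0,2,0,0,0,0]
    - [0,2,0,0,0,0]
    - [0,2,0,0,0,0]
    - [0,2,0,0,0,0]
    - [0,2,0,0,0,0]
    - [0,1,0,0,0,0]
    - [0,1,0,0,0,0]
    - [0,1,0,0,0,0]

```text
clock: 28.13
position: [580.5, 199.6, 47.0]
ee_rot: [0.708, -0.706, 0.001, 0.001]
contact_force: [0.2, -2.5, 0.6]
gripper_width: 0.2
grasp_force: 0.0
```

>>> play_rows:
  series:
    - [0,1,0,0,0,0]
    - [0,1,0,0,0,0]
    - [0,1,0,0,0,0]
    - [0,1,0,0,0,0]
    - [0,1,0,0,0,0]

```text
clock: 28.55
position: [580.5, 204.6, 47.0]
ee_rot: [0.708, -0.706, 0.001, 0.001]
contact_force: [0.0, -2.5, 1.3]
gripper_width: 0.1
grasp_force: 0.0
```

>>> play_rows:
  series:
    - [0,1,0,0,0,0]
    - [0,1,0,0,0,0]
    - [0,1,0,0,0,0]
    - [0,1,0,0,0,0]

```text
clock: 28.88
position: [580.5, 208.6, 47.0]
ee_rot: [0.708, -0.706, 0.001, 0.001]
contact_force: [1.1, -2.3, 1.5]
gripper_width: 0.1
grasp_force: 0.0
```

>>> play_rows:
  series:
    - [0,0.7,0,0,0,0]
    - [0,0.7,0,0,0,0]
    - [0,0.7,0,0,0,0]
    - [0,0,0,0,0,0]

```text
clock: 29.22
position: [580.5, 210.8, 47.0]
ee_rot: [0.708, -0.706, 0.001, 0.001]
contact_force: [-0.4, -1.7, -0.4]
gripper_width: -0.1
grasp_force: 0.0
```

>>> play_rows:
  series:
    - [0,0.7,0,0,0,0]
    - [0,0.7,0,0,0,0]
    - [0,0.7,0,0,0,0]

```text
clock: 29.47
position: [580.5, 212.7, 47.1]
ee_rot: [0.708, -0.706, 0.001, 0.001]
contact_force: [1.1, -5.1, 0.3]
gripper_width: -0.0
grasp_force: 0.0
```

>>> play_rows:
  series:
    - [0,0.7,0,0,0,0]
    - [0,0.7,0,0,0,0]
    - [0,0.7,0,0,0,0]

```text
clock: 29.72
position: [580.9, 213.6, 47.1]
ee_rot: [0.708, -0.706, 0.002, 0.002]
contact_force: [3.1, -8.4, 1.0]
gripper_width: 0.1
grasp_force: 0.0
```

>>> play_rows:
  series:
    - [0,0.7,0,0,0,0]
    - [0,0.7,0,0,0,0]

```text
clock: 29.88
position: [581.1, 213.9, 47.1]
ee_rot: [0.708, -0.706, 0.002, 0.002]
contact_force: [5.2, -13.3, 0.1]
gripper_width: 0.2
grasp_force: 0.0
```

>>> play_rows:
  series:
    - [0,0.5,0,0,0,0]
    - [0,0.5,0,0,0,0]
    - [0,0,0,0,0,0]
    - [0,0,0,0,0,0]

```text
clock: 30.22
position: [581.1, 214.0, 47.0]
ee_rot: [0.708, -0.706, 0.002, 0.003]
contact_force: [5.8, -13.8, 0.8]
gripper_width: 0.2
grasp_force: 0.0
```

Run:
```python
from h import *
i=shot('scene','s11.png')
hsv=cv2.cvtColor(i['image'].astype(np.uint8),cv2.COLOR_RGB2HSV)
for x in (515,540,565,600,625,645):
    pr=[]
    for y in np.arange(330,376,1.):
        u,v=proj(i,(x,y,64)); c=cv2.remap(i['image'].astype(np.float32),np.float32([[u]]),np.float32([[v]]),1)[0,0]; pr.append(int(c[0]-c[2]))
    print(x,pr)
```

```text
515 [-4, -4, -4, -4, -4, -4, -4, -4, -4, -4, -4, -4, -4, -4, -4, -4, -4, -4, -4, -5, -4, -4, -4, -4, -4, -4, -4, -4, -4, -4, -4, -4, -3, -2, 0, 1, 2, 3, 5, 7, 9, 10, 11, 13, 15, 16]
540 [-5, -5, -5, -5, -5, -5, -5, -5, -5, -5, -5, -5, -5, -5, -5, -5, -5, -5, -4, -4, -4, -4, -4, -4, -4, -4, -5, -5, -5, -5, -5, -4, -4, -4, -4, -4, -4, -5, -5, -5, -5, -5, -5, -5, -6, -6]
565 [6, 7, 14, 19, 27, 34, 38, 43, 48, 52, 58, 60, 61, 63, 65, 68, 68, 69, 69, 69, 69, 68, 68, 68, 74, 81, 87, 92, 97, 101, 93, 84, 77, 71, 68, 67, 69, 71, 74, 77, 80, 82, 83, 83, 82, 82]
600 [67, 67, 67, 68, 68, 68, 68, 68, 68, 68, 67, 67, 66, 66, 67, 67, 67, 67, 67, 66, 65, 65, 65, 66, 69, 72, 75, 83, 88, 90, 87, 80, 72, 68, 67, 66, 66, 68, 72, 75, 78, 81, 82, 83, 83, 83]
625 [69, 69, 68, 67, 67, 66, 66, 66, 67, 68, 69, 70, 71, 71, 71, 71, 70, 69, 68, 68, 67, 67, 67, 67, 69, 72, 76, 82, 88, 92, 91, 86, 76, 70, 68, 67, 66, 66, 68, 73, 76, 79, 81, 82, 82, 83]
645 [70, 70, 69, 69, 69, 69, 70, 69, 69, 69, 69, 70, 70, 70, 70, 70, 70, 70, 70, 70, 69, 69, 69, 69, 72, 75, 80, 88, 96, 98, 97, 90, 82, 74, 65, 64, 64, 67, 70, 74, 78, 80, 81, 82, 83, 83]
```

>>> play_rows:
  series:
    - [0,-1,0,0,0,0]
    - [0,-1,0,0,0,0]
    - [0,-2,0,0,0,0]
    - [0,-4,0,0,0,0]
    - [0,-8,0,0,0,0]
    - [0,-12,0,0,0,0]
    - [0,-12,0,0,0,0]
    - [0,-5,15,0,0,0]
    - [0,0,30,0,0,0]
    - [0,0,30,0,0,0]
    - [0,0,30,0,0,0]
    - [0,0,30,0,0,0]
    - [0,0,30,0,0,0]
    - [0,0,15,0,0,0]
    - [0,30,0,0,0,0]
    - [0,30,0,0,0,0]
    - [0,30,0,0,0,0]
    - [0,30,0,0,0,0]
    - [0,15,0,0,0,0]
    - [0,0,0,0,0,0]

```text
clock: 31.93
position: [580.3, 309.3, 226.3]
ee_rot: [0.709, -0.705, 0.001, 0.001]
contact_force: [-0.5, 0.3, 0.0]
gripper_width: 0.1
grasp_force: 0.0
```

Run:
```python
from h import *
print(read_state()['position'])
i=shot('wrist','w12.png');bulbs(i)
j=shot('scene','s12.png')
for x in (515,540,565,600,625,645):
    pr=[];pw=[]
    for y in np.arange(345,371,2.):
        for im,l in((j,pr),(i,pw)):
            u,v=proj(im,(x,y,64)); c=cv2.remap(im['image'].astype(np.float32),np.float32([[u]]),np.float32([[v]]),1)[0,0]; l.append(int(c[0]-c[2]))
    print(x,pr,pw)
a=load('s7.png')['image'].astype(int);b=j['image'].astype(int)
print('cup area diff',np.abs(a-b)[285:380,180:270].mean())
# carton near top edge in wrist: rows
for x in(530,560,600,640):
    l=[]
    for y in np.arange(215,245,2.):
        u,v=proj(i,(x,y,66)); c=cv2.remap(i['image'].astype(np.float32),np.float32([[u]]),np.float32([[v]]),1)[0,0]; l.append(int(c[0]))
    print(x,l)
```

```text
[580.30422204 309.25750587 226.32272979]
(361, 222, 38, 36) 934.0 [525. 331.]
(262, 215, 75, 48) 1903.0 [592. 331.]
(245, 160, 37, 39) 862.0 [621. 282.]
(248, 117, 36, 41) 977.0 [618. 249.]
(361, 115, 43, 41) 1197.5 [528. 247.]
515 [78, 77, 72, 79, 78, 84, 89, 82, 50, 27, 18, 8, 5] [52, 57, 59, 71, 114, 85, 1, 3, 4, 2, 3, 4, 5]
540 [67, 67, 66, 66, 66, 77, 89, 89, 74, 68, 68, 71, 77] [57, 59, 56, 63, 112, 107, 8, 3, 4, 0, -1, -4, 1]
565 [66, 66, 67, 67, 68, 81, 92, 101, 84, 71, 67, 71, 77] [61, 56, 59, 59, 103, 114, 20, 3, 3, 2, 2, 4, 5]
600 [67, 67, 67, 66, 67, 72, 83, 90, 80, 68, 66, 68, 75] [56, 55, 58, 53, 84, 116, 62, 0, 4, 4, 3, 3, 3]
625 [70, 69, 68, 67, 68, 72, 82, 91, 85, 69, 67, 66, 73] [62, 60, 59, 61, 79, 114, 91, 0, 3, 3, 3, 3, 3]
645 [71, 70, 70, 69, 69, 72, 82, 94, 88, 73, 64, 67, 74] [56, 60, 58, 56, 66, 111, 110, 7, 3, 2, 8, 6, 5]
cup area diff 14.352241715399611
530 [244, 244, 244, 244, 213, 183, 198, 224, 169, 106, 116, 121, 149, 162, 146]
560 [177, 173, 171, 174, 173, 173, 188, 232, 209, 236, 182, 190, 203, 229, 232]
600 [169, 174, 173, 171, 170, 172, 158, 227, 223, 230, 228, 232, 230, 201, 226]
640 [188, 188, 188, 188, 189, 188, 186, 153, 151, 192, 235, 231, 234, 232, 226]
```

```bash
python3 -c "
from bench import job_done; print(job_done())"
```

```text
the job is handed in; nothing more can be done
None
```

I handed the job in at about 32 s: all six bulbs are in the carton, the cup is released on the cork mat about 1 mm from its measured centre, and the carton is flush and square against the end stop (about 14 N contact). The judge's result was not shown.

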